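# Offer a gate rail's hinge leaf up to the jamb and hold it for the pin

### The arm

A 6-joint arm with a two-finger parallel gripper is mounted at the origin on the work surface. World frame = base frame: x ahead of the robot, y to its left, z up, the work surface at z = 0. Lengths are in m, angles in rad, forces in N, time in s.
With the tool pointing down it reaches from about 0.35 to 0.85 m from the base axis. Payload 8.1 kg.
Tool frame: the origin (TCP) lies at the centre of the arm's flange, where the gripper is bolted on; the fingertips stand 173 mm ahead of it and the grasp point (between the pads) lies 155 mm ahead of it; z points along the fingers, y is the line along which they close (so a half turn about z gives the same grasp; the last joint's range is limited). The gripper opens to 85 mm and grips with 20 to 120 N. Pads are 22 mm wide; open, the fingers measure 114 mm over their backs; the gripper's body (76 mm by 85 mm) begins 54 mm behind the grasp point. The pads swing forward as they close: fully open they stand 13 mm farther back than shut.
Start: joints at [1.098, 0.13, 1.488, -0, 1.523, -0.085], TCP at [0.227, 0.555, 0.405] pointing down, gripper open.
Joint ranges: [-2.96, 2.96], [-0.89, 2.26], [0.02, 2.5], [-1.34, 4.48], [0, 2.73], [-2.66, 2.66]. Speed limits (rad/s): [2.39, 2.39, 2.79, 3.14, 3.14, 3.14].

### API

Orientations are given as a rotation vector (axis times angle).
In Python, from bench import manip gives the robot as it stands.
- The arm moves only by the tool step_arm, never from a script. Its argument "deltas" is one flat list of numbers, 7 for each row, row after row: the shift along the tool's x, y, z in mm, then the turn, a rotation vector about the tool's x, y, z in degrees, then the opening, from -1 (shut) to 1 (fully open). A call has 1 to 12 rows; each row is the pose to reach, as a shift and turn from the pose commanded when the call began, along the tool's axes at that moment; what a row does not reach only later rows make up. A row lasts 1/8 s, in which the tool goes at most 62.5 mm and 10.7 degrees, less where a joint would pass 70% of its speed; a pose out of reach is approached as far as the arm can. A call with a gripper value outside its range is refused whole. The fingers move at their own pace and stop on an object; the grip force is fixed at half the most. Time passes only in rows, so rows that repeat a pose let the fingers close. It gives the time, the measured TCP pose, the force, the opening and the grip force at its end, in the units of the state.
- manip.get_obs(): the state, without advancing time (a new reading comes with each control period).
- manip.snapshot(name): name is "side" or "top"; returns a dict with "image" (384x512x3 uint8, red, green, blue), "fx", "fy", "cx", "cy" (pixels), "k1" (the pictures are not rectified: a ray, as slopes to the right and down, at radius r is drawn at 1 + k1 r^2 times it, then the intrinsics apply), "rvec" (rotation vector, rad) and "tvec" (3), from world to camera coordinates, as OpenCV has them. Camera axes: x right, y down, z forward; pixel columns grow to the right and rows downward; lengths in m; the calibration is good to about 2 mm. A picture is of the moment at which its call begins. There is no depth.
- manip.close_job(): hands the job in; it is judged then, once.
Trained networks look in the newest picture that a camera, given by its name, has taken for a name from the list of things; names that differ only in an ending like _2 or _b are one class to them, and where a whole thing is asked for, a point or a joint stands for the part that bears it (a point fixed in the world has none). Each returns a list of dicts, best first, with "conf" (0 to 1); they miss things now and then, are a little off and sometimes report something else, mostly with a low value. They report only what shows in the picture. A call takes as long as a camera call. They do not tell look-alikes from the thing itself.
- manip.spot_in(camera, name): "uv" ([column, row] in pixels, amid what is visible of it).
- manip.cut_out(camera, name): "pixels" (384x512 bool, what is visible of it) and "uv" ([column, row] in pixels, amid what is visible of it).
The state is a dict: "clock": time; "joint_positions": joint angles; "joint_vel": joint speeds; "effort": joint torques, N m; "ee_pos": TCP position; "tcp_rot": TCP orientation; "contact_force": force on the tool from outside, world axes, zero at the start; "torque": the same for the moment, N m; "gripper_width": finger opening in m; "grasp_force": force on a finger pad.
Only numpy, scipy, OpenCV 4.12 (cv2) and the standard library are available. Lean on these libraries where they do the work, as an engineer would, in place of code of your own. Each camera call takes 0.05 s, during which the arm holds its last target. There are 200 camera calls.

### The job

Two short gate rails lie on the bench: pick up the one whose steel hinge leaf ends in a single knuckle, and bring that knuckle in between the two knuckles on top of the jamb post so that the three holes line up, with the rail level, straight out from the post and not pressed against it. Finish while still holding it there in the gripper, steady and in line, so that a workmate could slip the pin through; do not let go. Never force it, and leave the other rail, the pin and the tools and stock on the bench where they lie.

Things in the scene. Friction and masses are not known exactly. Their poses are not given: they have to be found in the camera images.
- jamb: fixed upright pine post 50 x 110 mm (x by y), top at 130 mm, on a 130 x 140 x 8 mm steel foot. A 4 mm steel leaf on its top carries two knuckles (tubes along y, 24 mm outside, 15 mm hole, 30 mm long) out past its -x face, at y = -48..-18 and 18..48 mm: a 36 mm gap between, open above, below and to -x. Origin: centre of the underside, z up
- jamb_gap (a point): centre of the gap between the jamb's two knuckles, on their hole axis: x = -42, y = 0, z = 132 mm in the jamb's frame (17 mm out from the post's face); axes as the jamb's, y along the holes
- rail: loose rail to use: pine 120 x 44 x 30 mm (x, y, z), 0.17-0.35 kg, lying flat; a 30 mm wide, 4 mm thick steel strap on top ends in ONE knuckle (tube along y, 24 mm outside, 15 mm hole, 30 mm long) past its +x end. Origin: centre of the wood's underside, x to the knuckle, z up; centre of mass 6 mm from it to +x. Grasp its 44 mm width from above. Joined, its axes are parallel to the jamb's (same yaw)
- rail_knuckle (a point): centre of the rail's knuckle, on its hole axis: x = 77, y = 0, z = 32 mm in the rail's frame (17 mm out from the end of the wood); axes as the rail's, y along the hole
- other_rail: loose rail of the same timber and size, but its leaf is shorter (56 mm), 44 mm wide and ends in TWO narrow knuckles (12 mm long each, 20 mm apart). Not wanted. Origin and axes as on the rail; the two may have changed places
- pin: loose steel hinge pin, 9 mm diameter, 114 mm long with a flat head, lying on the bench. Origin: under its middle, x along it. To be left alone
- screwdriver: screwdriver lying on the bench; leave alone
- mallet: joiner's wooden mallet lying on its side, head 120 x 75 x 70 mm; leave alone
- sanding_block: cork sanding block 110 x 65 x 33 mm; leave alone
- glue: white glue jar with a metal lid, 66 mm diameter, 85 mm tall; leave alone
- screw_tub: open grey plastic tub 120 x 90 x 45 mm; leave alone
- offcut: pine offcut 160 x 70 x 35 mm; leave alone
Mind the look-alikes: they are no part of the job. What is shaped like the jamb but pink is not meant.

How it is judged:
By the outcome, as a careful person would: the job done as asked, in the order asked, and still so for the second after the job is handed in, while the arm keeps its last pose, push and grip.
It also fails if it takes over 38 s, if anything falls off the work surface, if the arm or the gripper's body presses on something with over 40 N, if the wrist force passes 120 N, or if a joint passes its speed limit or range.

## Working session

There is one attempt and no reset: what is moved stays moved. The work goes in short steps, Python scripts to look and compute and a tool call to move; the robot and the scene stay as the last step left them, time stands still between calls to the robot, and variables do not carry over. Pictures are saved under pics/ and viewed, at most 10 in all, crops included, and the job is handed in when it is done.

Besides the shell and the picture viewer there is one more tool, called after "Emit:" as name(argument=value, ...) on one line, values as JSON. step_arm: Moves the arm, as the interface text tells. Its arguments: {"type":"object","properties":{"deltas":{"type":"array"}},"required":["deltas"]}

```bash
mkdir -p pics; cat > h.py <<'E'
import numpy as np, cv2
from bench import manip
from scipy.spatial.transform import Rotation as R
E
python3 - <<'E'
from h import *
for c in ("side","top"):
    s=manip.snapshot(c); cv2.imwrite(f"pics/{c}0.png",s["image"][:,:,::-1])
    np.savez(f"{c}0.npz",**s)
    print(c,s["fx"],s["k1"],s["rvec"],s["tvec"])
    for n in ("jamb","jamb_gap","rail","rail_knuckle","other_rail","pin"):
        print(n,[(np.round(d["uv"]).tolist(),round(d["conf"],2)) for d in manip.spot_in(c,n)])
print(manip.get_obs())
E
```

```text
side 377.8889368842239 -0.004996138064720802 [ 2.1846131  -0.67021935  0.31304959] [-0.46071873  0.23047833  1.24358428]
jamb [([339.0, 330.0], 0.98), ([274.0, 210.0], 0.93), ([229.0, 243.0], 0.75), ([148.0, 177.0], 0.56)]
jamb_gap [([230.0, 244.0], 0.89), ([272.0, 212.0], 0.77), ([341.0, 331.0], 0.77), ([150.0, 177.0], 0.59)]
rail [([252.0, 178.0], 0.59), ([203.0, 177.0], 0.53)]
rail_knuckle []
other_rail [([248.0, 178.0], 0.78)]
pin []
top 403.9078543807805 0.01851682724095222 [ 2.20740218 -2.16069516  0.07828811] [-0.07840142  0.50768909  1.4713016 ]
jamb [([165.0, 258.0], 0.91), ([294.0, 236.0], 0.9), ([285.0, 179.0], 0.75), ([416.0, 219.0], 0.56)]
jamb_gap [([167.0, 259.0], 0.71), ([286.0, 178.0], 0.7), ([413.0, 219.0], 0.61), ([294.0, 240.0], 0.58)]
rail [([187.0, 205.0], 0.81)]
rail_knuckle [([189.0, 205.0], 0.91)]
other_rail [([213.0, 161.0], 0.76), ([348.0, 187.0], 0.49)]
pin [([251.0, 139.0], 0.6)]
{'clock': 0.7, 'joint_positions': array([ 1.09763193e+00,  1.30358368e-01,  1.48819376e+00, -1.60082794e-05,
        1.52299381e+00, -8.54040216e-02]), 'joint_vel': array([ 0.00171062,  0.00049802,  0.00153485, -0.00175817, -0.00064576,
        0.0023184 ]), 'effort': array([ 3.05119283e-04, -5.69145191e+01, -5.00747287e+01, -1.54527820e-04,
        1.36951774e-03,  2.10742024e-05]), 'ee_pos': array([0.22685617, 0.55546554, 0.40472054]), 'tcp_rot': array([6.05277201e-01, 3.08270440e+00, 6.36152535e-05]), 'contact_force': array([ 0.03214949,  0.09918525, -0.69992013]), 'torque': array([-0.01544039,  0.08609185,  0.00825907]), 'grasp_force': 0.0, 'gripper_width': 0.08485553278027826}
```

View pics/side0.png

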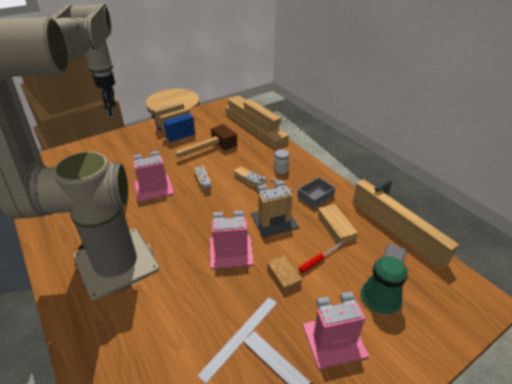

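View pics/top0.png

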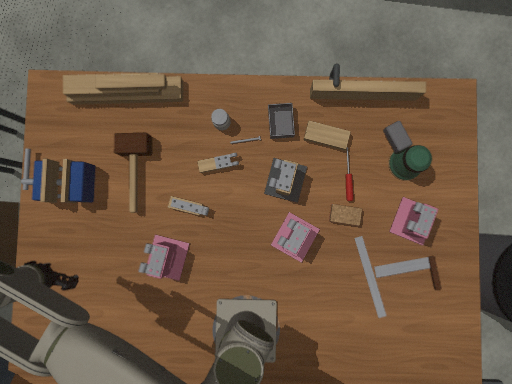

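The unpainted jamb is at top (285,179) and side (274,210). The two rails are at top (187,206) and (218,162). I'll zoom in to tell them apart.

```bash
python3 - <<'E'
import cv2,numpy as np
t=cv2.imread("pics/top0.png");s=cv2.imread("pics/side0.png")
a=cv2.resize(t[140:225,155:315],(800,425),interpolation=cv2.INTER_CUBIC)
cv2.imwrite("pics/ct.png",a)
b=cv2.resize(s[150:240,180:310],(800,554),interpolation=cv2.INTER_CUBIC)
cv2.imwrite("pics/cs.png",b)
E
```

```text
(no output)
```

View pics/ct.png

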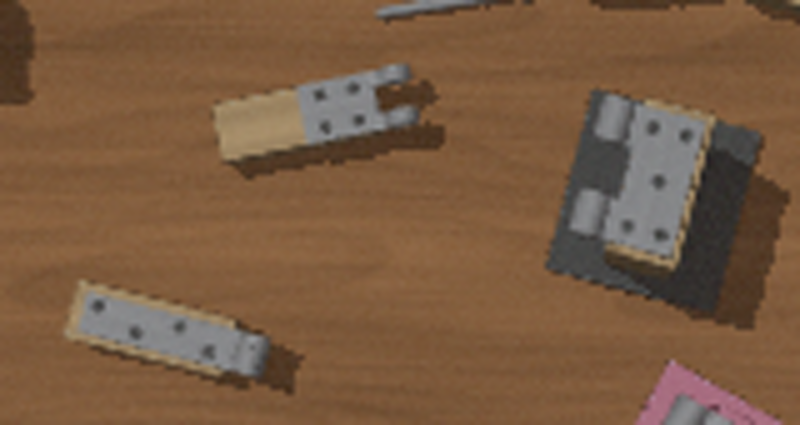

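View pics/cs.png

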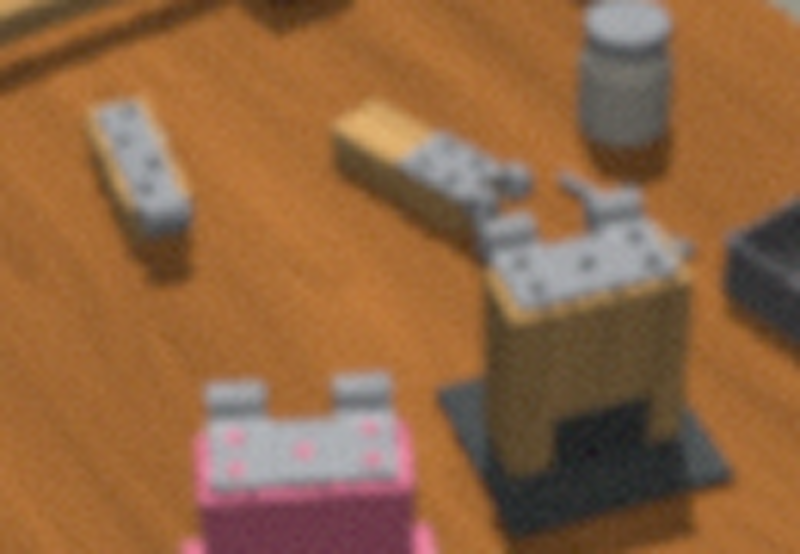

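The strap with a single knuckle is on the lower-left rail, with the knuckle at top (206,210). The upper rail at (218,162) has two knuckles and is not wanted. Next I'll fit both poses by silhouette.

```bash
cat >> h.py <<'E'
from scipy.optimize import minimize
def box(x0,x1,y0,y1,z0,z1):
    return np.array([[x,y,z] for x in(x0,x1) for y in(y0,y1) for z in(z0,z1)])/1e3
def tube(x,y0,y1,z,r=12):
    a=np.linspace(0,2*np.pi,16,endpoint=False)
    return np.array([[x+r*np.cos(t),y,z+r*np.sin(t)] for t in a for y in(y0,y1)])/1e3
JAMB=[box(-65,65,-70,70,0,8),box(-25,25,-55,55,0,130),box(-25,25,-48,48,130,134),box(-42,-25,-48,-18,130,134),box(-42,-25,18,48,130,134),tube(-42,-48,-18,132),tube(-42,18,48,132)]
RAIL=[box(-60,60,-22,22,0,30),box(-58,77,-15,15,30,34),tube(77,-15,15,32)]
def proj(s,P):
    c=(R.from_rotvec(s["rvec"]).as_matrix()@P.T).T+s["tvec"]
    q=c[:,:2]/c[:,2:]; q=q*(1+s["k1"]*(q**2).sum(1,keepdims=True))
    return q*[s["fx"],s["fy"]]+[s["cx"],s["cy"]]
def render(s,parts,T,k=4):
    m=np.zeros((384*k,512*k),np.uint8)
    for p in parts:
        uv=(proj(s,p@T[0].T+T[1])+.5)*k-.5
        cv2.fillConvexPoly(m,cv2.convexHull(np.round(uv*16).astype(np.int32)),255,shift=4)
    return cv2.resize(m,(512,384),interpolation=cv2.INTER_AREA)/255.
def planar(x,y,yaw): return R.from_euler("z",yaw).as_matrix(),np.array([x,y,0.])
def ground(s,uv,z):
    f=lambda p:proj(s,np.array([[p[0],p[1],z]]))[0]-uv
    from scipy.optimize import fsolve
    return fsolve(f,[.5,0.])
def fit(views,parts,x0):
    def cost(p):
        return sum(np.abs(render(s,parts,planar(*p))-m).sum() for s,m in views)
    best=None
    for d in ([.01,.01,.15],[-.006,.008,-.1],[.003,-.003,.04]):
        r=minimize(cost,x0 if best is None else best.x,method="Nelder-Mead",options=dict(initial_simplex=np.array([x0 if best is None else best.x]*4)+np.vstack([np.zeros(3),np.diag(d)]),xatol=1e-4,fatol=.05))
        if best is None or r.fun<best.fun: best=r
    return best
E
cat > m1.py <<'E'
from h import *
S={c:dict(np.load(c+"0.npz")) for c in("top","side")}
M={}
for n,uvs,parts in (("jamb",dict(top=(285,179),side=(274,210)),JAMB),("rail",dict(top=(187,206),side=(203,178)),RAIL)):
    V=[]
    for c in ("top","side"):
        L=manip.cut_out(c,n)
        L=[d for d in L if np.hypot(*(np.array(d["uv"])-uvs[c]))<14]
        print(n,c,[(d["uv"],round(d["conf"],2),int(d["pixels"].sum())) for d in L])
        if L: V.append((S[c],L[0]["pixels"].astype(float))); M[n+c]=L[0]["pixels"]
    t=S["top"]
    if n=="jamb":
        # axis from knuckle side: from crop
        a=ground(t,np.array([155+598/5,140+165/5]),.132); b=ground(t,np.array([155+660/5,140+182/5]),.132)
    else:
        a=ground(t,np.array([155+85/5,140+312/5]),.032); b=ground(t,np.array([155+250/5,140+353/5]),.032)
    yaw=np.arctan2(*(b-a)[::-1]); x0=[*(b if n=="jamb" else (a+(b-a)*.45)),yaw]
    print("init",x0)
    for vv in [V]+[[v] for v in V]:
        r=fit(vv,parts,x0); print(np.round(r.x,4),r.fun)
np.savez("masks.npz",**M)
E
python3 m1.py
```

```text
jamb top [([284.4, 179.1], 0.59, 1330)]
jamb side [([275.8, 212.7], 0.72, 1779)]
init [np.float64(0.5474544346677697), np.float64(-0.13695686202453725), np.float64(-1.8186007056805458)]
[ 0.5485 -0.1372 -1.8176] 140.278431372549
[ 0.5487 -0.1364 -1.8098] 40.57254901960784
[ 0.548  -0.1393 -1.8139] 85.3686274509804
rail top [([187.0, 206.6], 0.63, 446)]
rail side [([204.2, 176.9], 0.5, 256)]
init [np.float64(0.4416471301709751), np.float64(0.2208400075957553), np.float64(-1.7926273298985576)]
[ 0.4454  0.2306 -1.8048] 80.30588235294118
[ 0.4453  0.2303 -1.8092] 45.090196078431376
[ 0.4454  0.2304 -1.797 ] 35.023529411764706
```

```bash
cat >> h.py <<'E'
def toolrot(yaw):  # z down, tool y along +-rail y
    z=np.array([0,0,-1.]); y=np.array([-np.sin(yaw),np.cos(yaw),0]); return [np.column_stack([np.cross(s*y,z),s*y,z]) for s in(1,-1)]
def delta(o,p,Rt):
    Rc=R.from_rotvec(o["tcp_rot"]).as_matrix()
    return np.round(Rc.T@(np.array(p)-o["ee_pos"])*1e3,1),np.round(R.from_matrix(Rc.T@Rt).as_rotvec(degrees=True),2)
E
python3 - <<'E'
from h import *
o=manip.get_obs()
yaw=-1.805; c=np.array([.4454,.2304])+.004*np.array([np.cos(yaw),np.sin(yaw)])
for Rt in toolrot(yaw):
  for z in (.4,.177): print(delta(o,[*c,z],Rt))
E
```

```text
(array([-325.8, -222.2,    4.7]), array([ 0. , -0. , 81.2]))
(array([-325.8, -222.2,  227.7]), array([ 0. , -0. , 81.2]))
(array([-325.8, -222.2,    4.7]), array([  0. ,   0. , -98.8]))
(array([-325.8, -222.2,  227.7]), array([  0. ,   0. , -98.8]))
```

Emit:
step_arm(deltas=[-326, -222, 5, 0, 0, 81.2, 1, -326, -222, 5, 0, 0, 81.2, 1, -326, -222, 5, 0, 0, 81.2, 1, -326, -222, 5, 0, 0, 81.2, 1, -326, -222, 5, 0, 0, 81.2, 1, -326, -222, 5, 0, 0, 81.2, 1, -326, -222, 5, 0, 0, 81.2, 1, -326, -222, 5, 0, 0, 81.2, 1, -326, -222, 5, 0, 0, 81.2, 1, -326, -222, 60, 0, 0, 81.2, 1, -326, -222, 110, 0, 0, 81.2, 1, -326, -222, 110, 0, 0, 81.2, 1])

```text
clock: 2.4
ee_pos: [0.4425, 0.2263, 0.2905]
tcp_rot: [-2.461, -1.949, 0.013]
contact_force: [-0.8, 0.2, -0.1]
gripper_width: 0.0856
grasp_force: 0.0
```

```bash
python3 - <<'E'
from h import *
o=manip.get_obs(); print(o["clock"],o["joint_positions"])
yaw=-1.805; c=np.array([.4454,.2304])+.004*np.array([np.cos(yaw),np.sin(yaw)])
for z in (.22,.177): print(delta(o,[*c,z],toolrot(yaw)[0]))
E
```

```text
2.4 [ 3.69513577e-01 -5.91097428e-02  1.89544464e+00  1.89348808e-05
  1.31420645e+00  6.00637802e-01]
(array([ 1. ,  2.4, 70.5]), array([-0.42,  0.29,  0.18]))
(array([  1.3,   2.7, 113.5]), array([-0.42,  0.29,  0.18]))
```

Emit:
step_arm(deltas=[0, 0, 60, 0, 0, 0, 1, 0, 0, 60, 0, 0, 0, 1, 0, 0, 60, 0, 0, 0, 1, 0, 0, 60, 0, 0, 0, 1])

```text
clock: 2.9
ee_pos: [0.4462, 0.2273, 0.2381]
tcp_rot: [2.464, 1.946, 0.008]
contact_force: [0.3, 0.3, -0.2]
gripper_width: 0.0857
grasp_force: 0.0
```

```bash
python3 - <<'E'
from h import *
o=manip.get_obs(); print(o["clock"],o["ee_pos"])
yaw=-1.805; c=np.array([.4454,.2304])+.004*np.array([np.cos(yaw),np.sin(yaw)])
for z in (.22,.177): print(delta(o,[*c,z],toolrot(yaw)[0]))
s=manip.snapshot("top"); np.savez("top1.npz",**s)
im=s["image"][:,:,::-1][160:250,130:250]; a=cv2.resize(im,(800,600),interpolation=cv2.INTER_CUBIC)
s=manip.snapshot("side"); im=s["image"][:,:,::-1][110:215,150:290]; b=cv2.resize(im,(800,600),interpolation=cv2.INTER_CUBIC)
cv2.imwrite("pics/g.png",cv2.resize(np.hstack([a,b]),(800,300)))
E
```

```text
2.9 [0.44616801 0.22732212 0.23805466]
(array([-1.2, -1.5, 18. ]), array([ 0.24, -0.16,  0.03]))
(array([-1.4, -1.7, 61. ]), array([ 0.24, -0.16,  0.03]))
```

View pics/g.png

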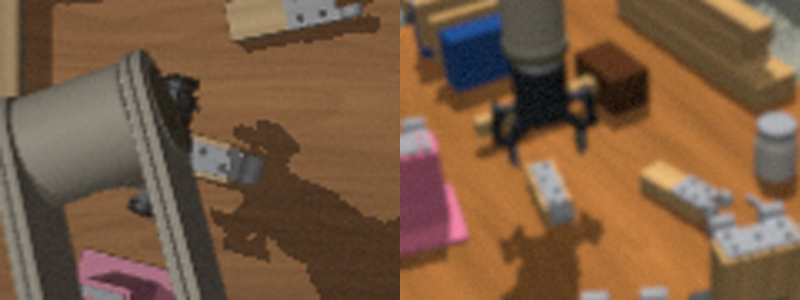

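The open gripper straddles the single-knuckle rail at about (225,160) in the left half of the composite. I'll descend and close.

Emit:
step_arm(deltas=[0, 0, 25, 0, 0, 0, 1, 0, 0, 45, 0, 0, 0, 1, 0, 0, 58, 0, 0, 0, 1, 0, 0, 58, 0, 0, 0, 1, 0, 0, 58, 0, 0, 0, 1])

```text
clock: 3.62
ee_pos: [0.4452, 0.2268, 0.1776]
tcp_rot: [2.465, 1.946, 0.002]
contact_force: [-0.1, -0.4, 0.2]
gripper_width: 0.0855
grasp_force: 0.0
```

Emit:
step_arm(deltas=[0, 0, 0, 0, 0, 0, -1, 0, 0, 0, 0, 0, 0, -1, 0, 0, 0, 0, 0, 0, -1, 0, 0, 0, 0, 0, 0, -1, 0, 0, 0, 0, 0, 0, -1, 0, 0, 0, 0, 0, 0, -1])

```text
clock: 4.38
ee_pos: [0.4451, 0.2268, 0.1774]
tcp_rot: [2.466, 1.946, 0.002]
contact_force: [-0.4, -1.1, 5.2]
gripper_width: 0.0428
grasp_force: 62.2
```

Emit:
step_arm(deltas=[0, 0, -30, 0, 0, 0, -1, 0, 0, -80, 0, 0, 0, -1, 0, 0, -130, 0, 0, 0, -1, 0, 0, -170, 0, 0, 0, -1, 0, 0, -170, 0, 0, 0, -1, 0, 0, -170, 0, 0, 0, -1])

```text
clock: 5.12
ee_pos: [0.4443, 0.2265, 0.3454]
tcp_rot: [-2.465, -1.946, 0.002]
contact_force: [-0.6, 0.3, -3.0]
gripper_width: 0.043
grasp_force: 61.8
```

```bash
python3 - <<'E'
from h import *
o=manip.get_obs(); print(o["clock"],o["ee_pos"],o["contact_force"],o["torque"],o["gripper_width"])
g=np.array([.4451,.2268]); yr=-1.805
cr,sr=np.cos(yr),np.sin(yr); d=g-[.4454,.2304]; print("tcp in rail",d@[cr,sr]*1e3,d@[-sr,cr]*1e3)
yj=-1.814; e=np.array([np.cos(yj),np.sin(yj)])
gap=np.array([.5485,-.1370])-.042*e
tcp=gap+(d@[cr,sr]-.077)*e+0*(d@[-sr,cr])
for b in (.08,0): print(b,tcp-b*e, delta(o,[*(tcp-b*e),.3474],toolrot(yj)[0]))
E
```

```text
5.125 [0.44429994 0.22651732 0.34544748] [-0.6364037   0.33427158 -3.02756064] [0.01213625 0.05192121 0.00670799] 0.04301717934697309
tcp in rail 3.571338569206692 0.5436366655190323
0.08 [0.59556181 0.05267748] (array([-134. ,  187.5,   -2.1]), array([-0.08,  0.05,  0.52]))
0 [ 0.57629675 -0.02496823] (array([-214. ,  186.8,   -2. ]), array([-0.08,  0.05,  0.52]))
```

Emit:
step_arm(deltas=[-33, 46, 0, 0, 0, 0.5, -1, -66, 92, 0, 0, 0, 0.5, -1, -100, 140, 0, 0, 0, 0.5, -1, -134, 187, 0, 0, 0, 0.5, -1, -134, 187, 20, 0, 0, 0.5, -1, -134, 187, 45, 0, 0, 0.5, -1, -134, 187, 70, 0, 0, 0.5, -1, -134, 187, 70, 0, 0, 0.5, -1, -134, 187, 70, 0, 0, 0.5, -1, -134, 187, 70, 0, 0, 0.5, -1])

```text
clock: 6.38
ee_pos: [0.5959, 0.0531, 0.2779]
tcp_rot: [2.473, 1.936, 0.002]
contact_force: [1.1, 0.3, -2.5]
gripper_width: 0.0425
grasp_force: 61.9
```

```bash
python3 - <<'E'
from h import *
o=manip.get_obs(); print(o["clock"],o["ee_pos"],o["tcp_rot"],o["contact_force"],o["torque"],o["gripper_width"])
ims=[]
for c in("top","side"):
    s=manip.snapshot(c); np.savez(c+"2.npz",**s)
    for n in ("rail","jamb","rail_knuckle"):
        print(c,n,[(np.round(d["uv"]).tolist(),round(d["conf"],2),int(d["pixels"].sum())) for d in manip.cut_out(c,n)])
    y,x=(130,215) if c=="top" else (140,210)
    ims.append(cv2.resize(s["image"][y:y+90,x:x+120,::-1],(400,300),interpolation=cv2.INTER_CUBIC))
cv2.imwrite("pics/p.png",np.hstack(ims))
E
```

```text
6.375 [0.59589389 0.05314198 0.27790835] [2.47310542e+00 1.93558576e+00 2.26160080e-03] [ 1.09882466  0.33340149 -2.46253843] [-0.06919612 -0.02680277  0.00953609] 0.04249235330692158
top rail [([251.0, 165.0], 0.64, 85), ([216.0, 118.0], 0.38, 272)]
top jamb [([415.0, 221.0], 0.74, 1489), ([297.0, 237.0], 0.69, 1331), ([163.0, 257.0], 0.62, 1511), ([283.0, 179.0], 0.56, 1359)]
top rail_knuckle [([254.0, 164.0], 0.59, 105), ([278.0, 116.0], 0.47, 839)]
side rail [([259.0, 170.0], 0.83, 251)]
side jamb [([230.0, 244.0], 0.94, 1976), ([150.0, 180.0], 0.89, 1439), ([275.0, 211.0], 0.7, 1657), ([337.0, 335.0], 0.61, 3237)]
side rail_knuckle [([254.0, 170.0], 0.55, 263), ([275.0, 214.0], 0.19, 1744)]
```

View pics/p.png

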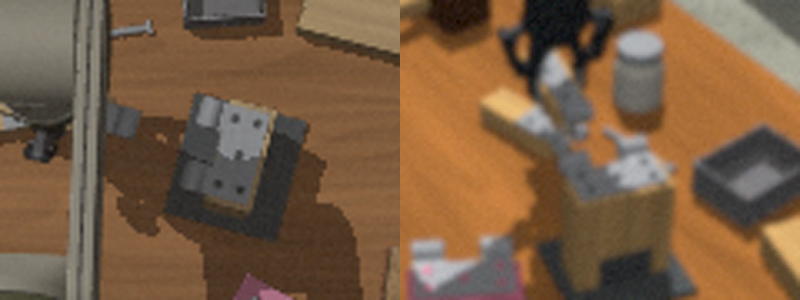

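The rail is held about 80 mm out from the jamb: knuckle at top (252,166), and at side about (262,172). I'll overlay the predicted outlines to check the fit.

```bash
cat >> h.py <<'E'
def tube_edges(x,y,z,r=12,n=24):
    a=np.linspace(0,2*np.pi,n+1); return np.array([[x+r*np.cos(t),y,z+r*np.sin(t)] for t in a])/1e3
def overlay(s,T_list,y,x,h,w,k):
    im=cv2.resize(s["image"][y:y+h,x:x+w,::-1],(w*k,h*k),interpolation=cv2.INTER_CUBIC)
    for parts,T,col in T_list:
        for p in parts:
            uv=(proj(s,p@T[0].T+T[1])-[x,y]+.5)*k-.5
            cv2.polylines(im,[cv2.convexHull(np.round(uv).astype(np.int32))],True,col,1)
    return im
def railT(o,tx=.0036,ty=.0005,tz=.1774,yaw=-1.805,g0=R.from_rotvec([2.466,1.946,.002]).as_matrix()):
    # rail fixed in the tool, as grasped on the bench
    Rr=R.from_euler("z",yaw).as_matrix(); rel=g0.T@Rr
    Rw=R.from_rotvec(o["tcp_rot"]).as_matrix()@rel
    return Rw,o["ee_pos"]-Rw@np.array([tx,ty,tz])
JT=planar(.5485,-.1370,-1.814)
E
python3 - <<'E'
from h import *
o=manip.get_obs(); T=railT(o)
print(R.from_matrix(T[0]).as_euler("ZYX",degrees=True),T[1])
t=dict(np.load("top2.npz"));s=dict(np.load("side2.npz"))
L=[(JAMB,JT,(0,255,0)),(RAIL,T,(0,0,255))]
a=overlay(t,L,145,230,60,66,6);b=overlay(s,L,150,235,90,66,6)
cv2.imwrite("pics/o.png",np.hstack([np.vstack([a,np.zeros((180,396,3),np.uint8)]),b]))
E
```

```text
[-1.03896268e+02 -4.47151924e-02 -3.91642106e-02] [0.5957797  0.05641792 0.09950203]
```

View pics/o.png

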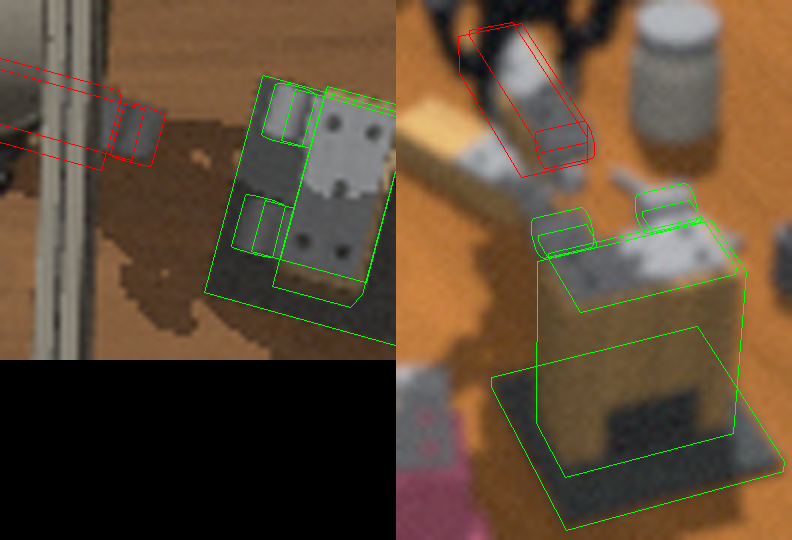

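```bash
cat >> h.py <<'E'
from scipy.ndimage import map_coordinates
def grads(s):
    g=cv2.GaussianBlur(s["image"].astype(np.float32),(0,0),.9)
    return [cv2.Sobel(g,cv2.CV_32F,*d,ksize=3) for d in((1,0),(0,1))]
def edgescore(s,G,parts,T,ok=None):
    tot=0;n=0
    for p in parts:
        h=cv2.convexHull(proj(s,p@T[0].T+T[1]).astype(np.float32))[:,0].astype(float)
        for a,b in zip(h,np.roll(h,-1,0)):
            l=np.hypot(*(b-a)); k=max(2,int(l*3)); t=(np.arange(k)+.5)/k
            q=a+(b-a)*t[:,None]; nrm=np.array([b[1]-a[1],a[0]-b[0]])/(l+1e-9)
            v=0
            for c in range(3):
                v=v+np.abs(sum(map_coordinates(G[i][:,:,c],[q[:,1],q[:,0]],order=1)*nrm[i] for i in(0,1)))
            if ok is not None: v=v*map_coordinates(ok,[q[:,1],q[:,0]],order=1)
            tot+=np.minimum(v,400).mean()*l; n+=l
    return tot/n
def nm(f,x0,d):
    x=np.array(x0,float)
    for sc in (1,-.6,.3):
        r=minimize(f,x,method="Nelder-Mead",options=dict(initial_simplex=np.vstack([x,x+np.diag(d)*sc]),xatol=5e-5,fatol=1e-4)); x=r.x
    return r
E
cat > m2.py <<'E'
from h import *
V={k:dict(np.load(k+".npz")) for k in("top0","side0","top2","side2")}
G={k:grads(s) for k,s in V.items()}
JP=JAMB[1:]
for ks in (["top0"],["side0"],["top2"],["side2"],["top0","side0"],["top0","side0","top2","side2"]):
    r=nm(lambda p:-sum(edgescore(V[k],G[k],JP,planar(*p)) for k in ks),[.5485,-.137,-1.814],[.004,.004,.03]); print("jamb",ks,np.round(r.x,4),round(r.fun,1))
for ks in (["top0"],["side0"],["top0","side0"]):
    r=nm(lambda p:-sum(edgescore(V[k],G[k],RAIL,planar(*p)) for k in ks),[.4454,.2304,-1.805],[.004,.004,.03]); print("rail",ks,np.round(r.x,4),round(r.fun,1))
# held rail: x,y,z shifts in rail frame, pitch, yaw
o=manip.get_obs(); T0=railT(o)
def TT(p):
    Rw=T0[0]@R.from_euler("zy",[p[4],p[3]]).as_matrix()
    c=np.array([.0036,0,.02]) # turn about the grasp
    return Rw,T0[1]+T0[0]@(np.array(p[:3])+c)-Rw@c
ok={k:np.ones((384,512)) for k in V}; ok["top2"][:,:247]=0
K=RAIL[1:]
for ks in (["top2","side2"],["side2"]):
    f=lambda p:-edgescore(V["side2"],G["side2"],RAIL,TT(p))-(2*edgescore(V["top2"],G["top2"],K[1:],TT(p)) if len(ks)>1 else 0)+ (np.array(p)/[.01,.01,.01,.1,.1])@(np.array(p)/[.01,.01,.01,.1,.1])
    r=nm(f,[0,0,-.002,.03,0],[.003,.003,.003,.03,.02]); print("held",ks,np.round(r.x,4),round(r.fun,1),round(f(np.zeros(5)),1))
    if len(ks)>1: np.save("held.npy",r.x); best=TT(r.x)
L=[(JAMB,JT,(0,255,0)),(RAIL,best,(0,0,255))]
a=overlay(V["top2"],L,145,240,50,50,8);b=overlay(V["side2"],[L[1]],148,240,40,40,10)
cv2.imwrite("pics/o2.png",np.hstack([a,b]))
E
python3 m2.py
```

```text
jamb ['top0'] [ 0.5493 -0.1358 -1.8052] -270.1
jamb ['side0'] [ 0.5522 -0.1311 -1.8095] -243.0
jamb ['top2'] [ 0.549  -0.1356 -1.8097] -211.9
jamb ['side2'] [ 0.5518 -0.1299 -1.8238] -190.5
jamb ['top0', 'side0'] [ 0.5507 -0.1324 -1.8129] -496.1
jamb ['top0', 'side0', 'top2', 'side2'] [ 0.5501 -0.134  -1.8033] -878.0
rail ['top0'] [ 0.4448  0.2309 -1.798 ] -252.8
rail ['side0'] [ 0.4467  0.2276 -1.8449] -255.9
rail ['top0', 'side0'] [ 0.4461  0.2303 -1.8211] -499.5
held ['top2', 'side2'] [-0.0004  0.0037 -0.0025 -0.0556 -0.0152] -523.0 -470.2
held ['side2'] [ 0.002   0.0026 -0.0006 -0.0612 -0.0185] -236.3 -217.9
```

View pics/o2.png

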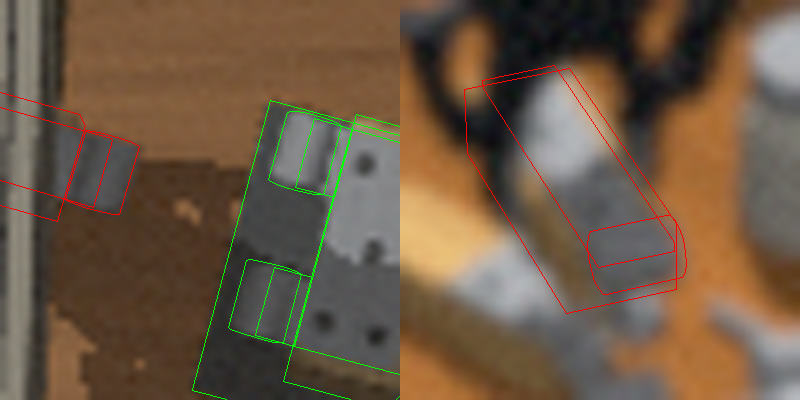

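In the side view, the grey blob under the held knuckle is the other rail's leaf, so that view can't judge height here. The top view agrees with the prediction, so I'll compute the approach from it.

```bash
cat >> h.py <<'E'
JT=planar(.5488,-.1362,-1.810)
def rel(o,**k):
    T=railT(o,ty=0,**k); kn=T[0]@[.077,0,.032]+T[1]; gp=JT[0]@[-.042,0,.132]+JT[1]
    return np.round(JT[0].T@(kn-gp)*1e3,1),np.round(R.from_matrix(JT[0].T@T[0]).as_rotvec(degrees=True),2)
E
python3 - <<'E'
from h import *
o=manip.get_obs(); print(o["ee_pos"],rel(o))
# top-view knuckle lateral check by edges and colour
t=dict(np.load("top2.npz"));G=grads(t);T0=railT(o,ty=0)
ok=np.ones((384,512));ok[:,:247]=0
for nme,parts,T,m in(("railknuckle",[RAIL[2]],T0,ok),("jambknuckles",JAMB[5:],JT,None)):
    for q in np.arange(-4,4.1,1):
        print(nme,q,*[round(edgescore(t,G,parts,(T[0],T[1]+T[0]@(np.array(v)*q/1e3)),m),1) for v in((1,0,0),(0,1,0))])
E
```

```text
[0.59555143 0.05290847 0.2769044 ] (array([-79.3,   0.3,  -0.4]), array([-0.04, -0.04, -0.19]))
railknuckle -4.0 120.2 85.0
railknuckle -3.0 125.3 97.0
railknuckle -2.0 131.4 109.4
railknuckle -1.0 133.1 121.1
railknuckle 0.0 130.4 130.4
railknuckle 1.0 122.2 136.3
railknuckle 2.0 109.7 139.3
railknuckle 3.0 97.2 138.5
railknuckle 4.0 95.3 133.3
jambknuckles -4.0 129.4 173.5
jambknuckles -3.0 127.4 186.8
jambknuckles -2.0 156.7 198.1
jambknuckles -1.0 186.2 205.8
jambknuckles 0.0 209.5 209.5
jambknuckles 1.0 221.7 209.4
jambknuckles 2.0 226.8 206.0
jambknuckles 3.0 225.8 200.8
jambknuckles 4.0 217.4 193.2
```

Emit:
step_arm(deltas=[-15, 0, 0, 0, 0, 0, -1, -30, -1, 0, 0, 0, 0, -1, -45, -1, 0, 0, 0, 0, -1, -45, -1, 0, 0, 0, 0, -1, -45, -1, 0, 0, 0, 0, -1, -45, -1, 0, 0, 0, 0, -1])

```text
clock: 7.52
ee_pos: [0.5838, 0.0098, 0.2768]
tcp_rot: [2.474, 1.936, 0.0]
contact_force: [0.3, 0.6, -1.7]
gripper_width: 0.0431
grasp_force: 62.0
```

```bash
cat > m3.py <<'E'
from h import *
import sys
tag=sys.argv[1]
o=manip.get_obs(); print(o["clock"],o["ee_pos"],rel(o),o["contact_force"])
ims=[]
for c in("top","side"):
    s=manip.snapshot(c); np.savez(c+tag+".npz",**s); G=grads(s); T0=railT(o,ty=0)
    for nme,parts,T in(("railkn",[RAIL[2]],T0),("jambkn",JAMB[5:],JT)):
        for v in np.eye(3):
            q=np.arange(-6,6.1,.5); e=[edgescore(s,G,parts,(T[0],T[1]+T[0]@(v*k/1e3))) for k in q]
            print(c,nme,v,"best",q[int(np.argmax(e))],np.round(max(e),0))
    u=proj(s,(JT[0]@[-.06,0,.132]+JT[1])[None])[0].astype(int)
    L=[(JAMB[5:],JT,(0,255,0)),(RAIL[2:],T0,(0,0,255))]
    ims+=[overlay(s,A,u[1]-25,u[0]-25,50,50,6) for A in([],L)]
cv2.imwrite(f"pics/v{tag}.png",np.vstack([np.hstack(ims[:2]),np.hstack(ims[2:])]))
E
python3 m3.py 3
```

```text
7.525 [0.58381554 0.00982308 0.27675223] (array([-34.7,  -0.9,  -0.6]), array([-0.05, -0.04, -0.17])) [ 0.31128936  0.57427462 -1.7020687 ]
top railkn [1. 0. 0.] best -5.5 216.0
top railkn [0. 1. 0.] best 1.0 157.0
top railkn [0. 0. 1.] best 6.0 162.0
top jambkn [1. 0. 0.] best 2.5 257.0
top jambkn [0. 1. 0.] best -0.5 238.0
top jambkn [0. 0. 1.] best -6.0 239.0
side railkn [1. 0. 0.] best 0.0 155.0
side railkn [0. 1. 0.] best 2.5 159.0
side railkn [0. 0. 1.] best 1.0 156.0
side jambkn [1. 0. 0.] best -5.5 207.0
side jambkn [0. 1. 0.] best 0.0 188.0
side jambkn [0. 0. 1.] best 5.5 207.0
```

View pics/v3.png

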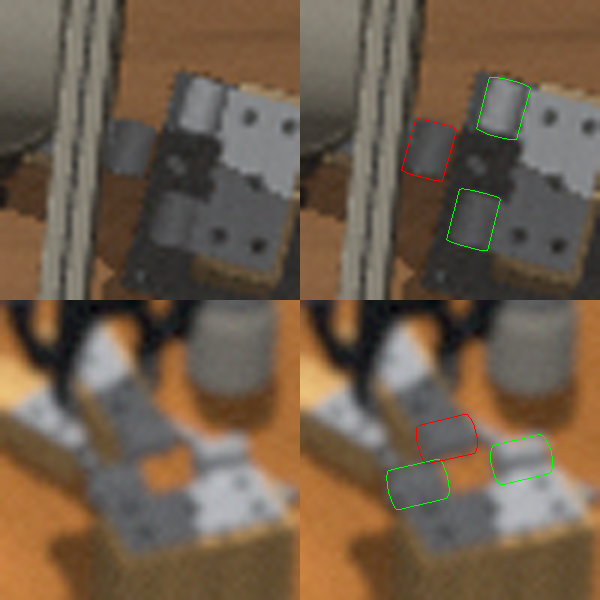

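The overlay matches on both cameras: the rail knuckle heads into the middle of the gap. I'll trim slightly sideways and go in gently.

Emit:
step_arm(deltas=[-7, -0.8, -0.4, 0, 0, 0, -1, -14, -0.8, -0.4, 0, 0, 0, -1, -20, -0.8, -0.4, 0, 0, 0, -1, -26, -0.8, -0.4, 0, 0, 0, -1, -31, -0.8, -0.4, 0, 0, 0, -1, -34.5, -0.8, -0.4, 0, 0, 0, -1, -34.5, -0.8, -0.4, 0, 0, 0, -1, -34.5, -0.8, -0.4, 0, 0, 0, -1, -34.5, -0.8, -0.4, 0, 0, 0, -1])

```text
clock: 8.75
ee_pos: [0.5747, -0.0236, 0.2771]
tcp_rot: [-2.474, -1.936, -0.0]
contact_force: [0.9, -0.1, -1.9]
gripper_width: 0.0429
grasp_force: 62.0
```

```bash
python3 m3.py 4
```

```text
8.75 [ 0.57466847 -0.02360768  0.27707498] (array([-0. , -1.9, -0.3]), array([-0.06, -0.04, -0.17])) [ 0.94156204 -0.13722018 -1.92252635]
top railkn [1. 0. 0.] best 4.5 208.0
top railkn [0. 1. 0.] best 6.0 179.0
top railkn [0. 0. 1.] best 6.0 123.0
top jambkn [1. 0. 0.] best 6.0 193.0
top jambkn [0. 1. 0.] best -0.5 157.0
top jambkn [0. 0. 1.] best 6.0 157.0
side railkn [1. 0. 0.] best 6.0 94.0
side railkn [0. 1. 0.] best 6.0 111.0
side railkn [0. 0. 1.] best 6.0 98.0
side jambkn [1. 0. 0.] best -5.5 171.0
side jambkn [0. 1. 0.] best 3.5 164.0
side jambkn [0. 0. 1.] best 6.0 181.0
```

View pics/v4.png

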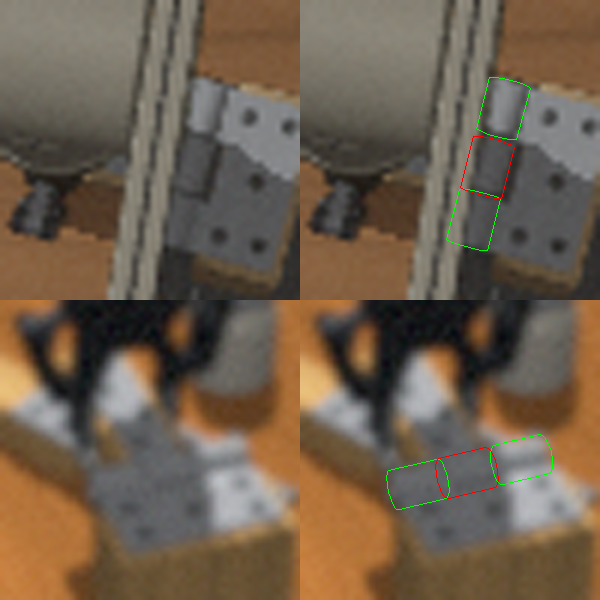

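Nothing is touching (wrist force unchanged). I've now used all 10 picture views, so I'll check the fit numerically with intensity profiles across the knuckles.

```bash
cat > m4.py <<'E'
from h import *
# profiles along jamb x across tubes (z=132 plane); print image gray and model coverage
JY=JT
kx={"2":-79.3,"3":-34.7}; ky={"2":.3,"3":-.9}
def line(s,T,xs,ys,z):
    g=s["image"].astype(float).mean(2)
    P=np.array([[x,y,z] for x in xs for y in ys])/1e3
    uv=proj(s,P@T[0].T+T[1]); f=lambda im:map_coordinates(im,[uv[:,1],uv[:,0]],order=1).reshape(len(xs),-1).mean(1)
    return f,g
for cam,tags in(("top","23"),("side","3")):
  for t in tags:
    s=dict(np.load(cam+t+".npz")); print(cam,t)
    RT=(JT[0],JT[1]+JT[0]@(np.array([kx[t]-42-77,ky[t],100])/1e3))
    for nm_,cx,ys,parts,T in(("rail",kx[t]-42,np.linspace(-9,9,7)+ky[t],RAIL,RT),("jamb+",-42,np.linspace(24,42,7),JAMB[1:],JT),("jamb-",-42,np.linspace(-42,-24,7),JAMB[1:],JT)):
        xs=cx+np.arange(-26,27,2); f,g=line(s,JT,xs,ys,132)
        print(nm_,"img",np.round(f(g)).astype(int).tolist()); print("   mod",np.round(100*f(render(s,parts,T))).astype(int).tolist())
    # lateral profile at x=cx through tube, along y
    for nm_,cx,c0,parts,T in(("railY",kx[t]-42,ky[t],RAIL[2:],RT),("jamb+Y",-42,33,JAMB[5:],JT),("jamb-Y",-42,-33,JAMB[5:],JT)):
        ysl=c0+np.arange(-26,27,2); 
        P=[line(s,JT,[cx+d],ysl,132) for d in(-4,0,4)]
        uvv=[]
        g=s["image"].astype(float).mean(2); m=render(s,parts,T)
        def pr(im):
            out=0
            for d in(-4,0,4):
                Q=np.array([[cx+d,y,132] for y in ysl])/1e3; uv=proj(s,Q@JT[0].T+JT[1]); out=out+map_coordinates(im,[uv[:,1],uv[:,0]],order=1)/3
            return out
        print(nm_,"img",np.round(pr(g)).astype(int).tolist()); print("   mod",np.round(100*pr(m)).astype(int).tolist())
E
python3 m4.py
```

```text
top 2
rail img [57, 57, 66, 78, 84, 85, 82, 74, 68, 70, 75, 80, 82, 84, 83, 81, 77, 73, 68, 62, 56, 55, 54, 56, 57, 57, 56]
   mod [100, 100, 100, 100, 100, 100, 100, 100, 100, 100, 100, 100, 100, 100, 100, 100, 100, 100, 94, 61, 17, 2, 0, 0, 0, 0, 0]
jamb+ img [93, 93, 88, 82, 76, 71, 72, 85, 108, 123, 131, 134, 136, 134, 127, 118, 107, 95, 88, 102, 126, 132, 133, 132, 127, 118, 109]
   mod [0, 0, 0, 0, 0, 2, 19, 61, 94, 100, 100, 100, 100, 100, 100, 100, 100, 100, 100, 100, 100, 100, 100, 100, 100, 100, 100]
jamb- img [56, 55, 54, 51, 48, 46, 46, 50, 59, 67, 72, 77, 81, 84, 84, 81, 78, 75, 74, 78, 84, 85, 86, 86, 83, 77, 72]
   mod [0, 0, 0, 0, 0, 2, 16, 59, 94, 100, 100, 100, 100, 100, 100, 100, 100, 100, 100, 100, 100, 100, 100, 100, 100, 100, 100]
railY img [55, 54, 55, 56, 56, 56, 60, 72, 80, 82, 82, 83, 83, 82, 81, 81, 80, 80, 80, 80, 80, 81, 85, 91, 95, 95, 93]
   mod [0, 0, 0, 2, 22, 64, 94, 100, 100, 100, 100, 100, 100, 100, 100, 100, 100, 100, 100, 100, 95, 68, 28, 5, 0, 0, 0]
jamb+Y img [69, 69, 69, 70, 71, 73, 91, 116, 125, 127, 128, 129, 129, 129, 129, 130, 130, 130, 13
[... 2810 characters left out ...]
 102, 104, 107, 112, 121, 131, 138, 143]
   mod [0, 1, 8, 31, 64, 89, 99, 100, 100, 100, 100, 100, 100, 100, 100, 100, 100, 100, 100, 100, 100, 92, 72, 40, 13, 2, 0]
jamb+Y img [115, 115, 113, 110, 106, 105, 108, 114, 120, 125, 129, 131, 132, 133, 134, 135, 136, 137, 137, 135, 132, 131, 128, 126, 122, 118, 116]
   mod [0, 1, 9, 39, 74, 95, 100, 100, 100, 100, 100, 100, 100, 100, 100, 100, 100, 100, 100, 100, 100, 100, 81, 42, 11, 0, 0]
jamb-Y img [70, 69, 71, 77, 82, 87, 93, 98, 100, 100, 99, 99, 100, 102, 103, 103, 103, 102, 102, 103, 106, 110, 114, 115, 116, 117, 118]
   mod [0, 1, 6, 28, 64, 90, 100, 100, 100, 100, 100, 100, 100, 100, 100, 100, 100, 100, 100, 100, 99, 93, 69, 33, 8, 0, 0]
```

```bash
python3 - <<'E'
from h import *
s=dict(np.load("top4.npz")); g=s["image"].astype(float).mean(2)
ys=np.arange(-50,51,2)
for d in (0,4,8):
    P=np.array([[-42+d,y,132+np.sqrt(144-d*d)] for y in ys])/1e3; uv=proj(s,P@JT[0].T+JT[1])
    print(d,list(zip(ys.tolist(),np.round(map_coordinates(g,[uv[:,1],uv[:,0]],order=1)).astype(int).tolist())))
o=manip.get_obs(); print(o["clock"],rel(o),o["contact_force"],o["torque"],np.abs(o["joint_vel"]).max())
E
```

```text
0 [(-50, 52), (-48, 72), (-46, 79), (-44, 83), (-42, 83), (-40, 85), (-38, 84), (-36, 83), (-34, 83), (-32, 83), (-30, 83), (-28, 82), (-26, 82), (-24, 83), (-22, 80), (-20, 74), (-18, 71), (-16, 72), (-14, 81), (-12, 87), (-10, 84), (-8, 83), (-6, 85), (-4, 85), (-2, 84), (0, 85), (2, 85), (4, 83), (6, 83), (8, 82), (10, 83), (12, 83), (14, 78), (16, 77), (18, 106), (20, 127), (22, 132), (24, 134), (26, 135), (28, 134), (30, 133), (32, 135), (34, 135), (36, 136), (38, 137), (40, 138), (42, 136), (44, 135), (46, 118), (48, 100), (50, 90)]
4 [(-50, 53), (-48, 69), (-46, 81), (-44, 82), (-42, 82), (-40, 82), (-38, 82), (-36, 83), (-34, 81), (-32, 80), (-30, 81), (-28, 82), (-26, 81), (-24, 81), (-22, 80), (-20, 70), (-18, 63), (-16, 73), (-14, 81), (-12, 82), (-10, 81), (-8, 80), (-6, 83), (-4, 83), (-2, 82), (0, 81), (2, 81), (4, 82), (6, 83), (8, 83), (10, 81), (12, 79), (14, 75), (16, 72), (18, 87), (20, 112), (22, 116), (24, 115), (26, 116), (28, 117), (30, 118), (32, 120), (34, 121), (36, 122), (38, 121), (40, 121), (42, 121), (44, 120), (46, 109), (48, 81), (50, 76)]
8 [(-50, 51), (-48, 62), (-46, 70), (-44, 74), (-42, 76), (-40, 77), (-38, 77), (-36, 76), (-34, 75), (-32, 75), (-30, 76), (-28, 75), (-26, 76), (-24, 76), (-22, 75), (-20, 71), (-18, 59), (-16, 60), (-14, 71), (-12, 72), (-10, 72), (-8, 75), (-6, 76), (-4, 76), (-2, 76), (0, 76), (2, 76), (4, 77), (6, 77), (8, 76), (10, 76), (12, 73), (14, 66), (16, 67), (18, 73), (20, 83), (22, 89), (24, 91), (26, 94), (28, 95), (30, 95), (32, 96), (34, 95), (36, 94), (38, 96), (40, 97), (42, 99), (44, 99), (46, 97), (48, 91), (50, 91)]
8.85 (array([ 0. , -1.9, -0.2]), array([-0.05, -0.05, -0.17])) [-0.48926731 -0.29796478 -1.24930538] [-0.00326571 -0.02081782 -0.04066476] 0.0036093731785529983
```

The three knuckles are in line. There are dark gaps on both sides of the rail knuckle (near y = -17 and +15 mm), the modelled error is under 0.5 mm in x and z, and there is no contact force. I'm handing it in.

```bash
python3 -c "
from bench import manip
print(manip.close_job())"
```

```text
the job is handed in; nothing more can be done
None
```

I handed the job in with the single-knuckle rail held level and steady in the jamb's gap: by the cameras the holes line up to about 1 mm, there is a small gap on both sides, and the wrist shows no contact force. The hand-in gave no verdict.

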